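# Switch off the dust extractor, release its filter lid and push it open

### The arm

A 7-joint arm with a two-finger parallel gripper is mounted at the origin on a cart in front of the work surface, level with it; the furniture and walls round the work are solid. World frame = base frame: x ahead of the robot, y to its left, z up, the work surface at z = 0. Lengths are in m, angles in rad, forces in N, time in s.
With the tool pointing down it reaches from about 0.4 to 0.875 m from the base axis. Payload 6.5 kg.
Tool frame: the origin (TCP) lies midway between the tips of the shut fingers; the grasp point (between the pads) lies 19 mm behind it; z points along the fingers, y is the line along which they close (so a half turn about z gives the same grasp; the last joint's range is limited). The gripper opens to 88 mm and grips with 3 to 60 N. Pads are 18 mm wide; open, the fingers measure 123 mm over their backs; the gripper's body (75 mm by 187 mm) begins 45 mm behind the grasp point.
Start: joints at [-1.188, 0.536, -0.004, 1.538, 0.003, 1.067, -0.071], TCP at [0.282, 0.586, 0.239] pointing down, gripper open.
Joint ranges: [-2.7, 2.7], [-0.37, 2.16], [-1.27, 1.26], [0.24, 2.4], [-1.31, 4.45], [0.19, 1.91], [-2.76, 2.76]. Speed limits (rad/s): [2.39, 2.39, 3.14, 3.14, 3.14, 3.14, 3.14].

### API

Orientations are given as a rotation vector (axis times angle).
In Python, from rig import readout, vision, workorder gives the robot as it stands. The module is installed in compiled form; this text tells all that it offers.
- The arm moves only by the tool servo_tool, never from a script. Its arguments are lists of equal length, an entry for each row: "jaw": the finger opening in cm, from 0 to 8.81; "delta_pos": the shift along the tool's x, y, z in cm, a list of three; "turn": the turn about the tool's z in rad. A call has 1 to 12 rows; each row shifts and turns the commanded pose from where the row before left it, along the tool's axes as they then stand; what a row does not reach is not made up. A row lasts 1/12 s, in which the tool goes at most 41.7 mm and 7.16 degrees, less where a joint would pass 70% of its speed; a pose out of reach is approached as far as the arm can. A call is refused whole if a number of a shift passes 4.17 or a number of a turn 0.125, either way. A call with a gripper value outside its range is refused whole. The fingers move at their own pace and stop on an object; "squeeze" is the grip in N (left out, the last holds). Time passes only in rows, so rows that do not move let the fingers close. It gives the time, the measured TCP pose, the force, the opening and the grip force at its end, in the units of the state.
- readout.read_state(): the state, without advancing time (a new reading comes with each control period).
- vision.snapshot(name): name is "side" or "top"; returns the picture (420x560x3 uint8, red, green, blue); there is no depth.
- vision.camera_params(name): a dict with "mtx" (3x3 intrinsics, pixels), "view" (4x4, takes a point from world to camera coordinates). Camera axes: x right, y down, z forward; pixel columns grow to the right and rows downward; lengths in m; the calibration is good to about 2 mm. A picture is of the moment at which its call begins. camera_params takes no time and is no camera call.
- workorder.finish_job(): hands the job in; it is judged then, once.
The state is a dict: "clock": time; "joint_positions": joint angles; "joint_vel": joint speeds; "joint_torque": joint torques, N m; "eef_pos": TCP position; "eef_rot": TCP orientation; "contact_force": force on the tool from outside, world axes, zero at the start; "moment": the same for the moment, N m; "opening": finger opening in m; "finger_force": force on a finger pad.
Only numpy, scipy, OpenCV 4.12 (cv2) and the standard library are available. Lean on these libraries where they do the work, as an engineer would, in place of code of your own. Each camera call takes 0.05 s, during which the arm holds its last target. There are 200 camera calls.

### The job

Get the green dust extractor ready for its filter change. First switch it off by pressing down the raised end of the red rocker; then press the orange snap tab in until the grey filter lid springs free of its catch, and push the lid along its runners, off the filter bay, all the way to the stop. Do it by pressing and pushing only: do not pick up or tilt the lid, leave the other things on the bench where they are, and finish clear of everything.

Things in the scene. Friction and masses are not known exactly. Their poses are not given: they have to be found in the camera images.
- extractor: Cordless benchtop dust extractor, green box on a dark shell, 296 x 120 mm, fixed to the bench. Origin on the bench under its middle; x = its long axis and the way the lid slides to open, z up. Along x (mm): hose port -148, tab pad -92, filter bay -54 to +6, flat deck where the open lid parks +6 to +94, raised head (top z 68) with rocker at +117. The lid slides on runners at z 60.
- lid_stop (a point): End stop of the lid: the face of the raised head that looks to the extractor's -x, at its x +94 mm, z 64 mm. Other heights: side guides at y +-53..60 mm reach z 65 mm; over the bay, lips at y +-48..60 mm reach z 69 mm and hold the lid down; at the lid's tab end two spring housings (x -74..-60, y +-28..60 mm) reach z 71 mm.
- rocker (a joint): Red rocker switch, 24 mm along the extractor's x, 42 mm along its y. 0 to 0.05 rad when on (the end towards the extractor's +y raised, tip about 13 mm above the head); 0.44 rad when fully off (that half pressed down until it lies level). It stays where it is left; pressing takes about 2 N.
- rocker_off_end (a point): Point on the top face of the rocker's raised half, 11 mm from the pivot towards the extractor's +y: press straight down here. When the switch is on it is 77 mm above the bench, when off 72 mm.
- tab (a joint): Orange snap tab, a springy tongue hinged at the hose-port end; the tooth at its free end stands in a loop on the lid's edge and blocks the lid. 0 rad at rest, 0.12 rad pressed fully in (pad 4.5 mm lower). The tooth lets go at about 0.07 rad; pressing in takes 2 to 6 N. It springs back when left.
- tab_pad (a point): Middle of the tab's ribbed finger pad (26 mm along the extractor's x, 31 mm across), on its top face, 68 mm above the bench at rest: press straight down here.
- lid: Light grey filter lid, loose plate 78 (along the slide) x 104 x 4 mm, 0.1-0.16 kg. Origin under its middle, axes as the extractor's. Latched (immovable) its origin is at x -21 mm in the extractor's frame; when the tab is pressed two springs kick it 12 to 16 mm, to about x -7 mm, and the tab cannot catch it again. Against the stop it is at x +55 mm. Pushing it takes 1 to 2 N.
- lid_ledge (a point): Middle of the upright face of the thumb ledge across the lid's top, 71 mm above the bench. The face looks towards the tab (-x), is 60 mm wide and stands 64 to 78 mm above the bench; from its top the ledge slopes down towards +x. Push it along +x with a fingertip reaching down to just above the plate (plate top 64 mm above the bench).
- new_filter: Spare filter, 58 x 78 x 16 mm, dark frame with cream pleats, lying flat on the bench; leave alone. Origin under its middle.
- screwdriver: Cross-head screwdriver with orange handle, 191 mm long, 29 mm thick, lying beside the extractor; leave alone. Origin under its middle.
- tape_measure: Black and yellow pocket tape measure, 35 x 93 x 61 mm; leave alone. Origin under its middle.
- masking_tape: Roll of cream masking tape lying flat, 108 mm across, 24 mm high; leave alone. Origin under its middle.
- try_square: Try square with dark wooden stock, 172 x 110 x 17 mm, lying flat; leave alone. Origin under its middle.
- screw_tin: Round open tin of brass screws, 86 mm across, 28 mm high; leave alone. Origin under its middle.
- sanding_block: Brown sanding block, 64 x 113 x 31 mm; leave alone. Origin under its middle.
- eraser: White eraser in a blue card sleeve, 22 x 52 x 12 mm; leave alone. Origin under its middle.
Not all that is in view belongs to the job. Of the things like the lid, leave any that is purple; of the rest the smaller one is meant.

How it is judged:
By the outcome, as a careful person would: the job done as asked, in the order asked, and still so for the second after the job is handed in, with the robot touching nothing.
It also fails if it takes over 40 s, if anything falls off the work surface, if the arm or the gripper's body presses on something with over 40 N, if the wrist force passes 120 N, or if a joint passes its speed limit or range.

## Working session

There is one attempt and no reset: what is moved stays moved. The work goes in short steps, Python scripts to look and compute and a tool call to move; the robot and the scene stay as the last step left them, time stands still between calls to the robot, and variables do not carry over. Pictures are saved under pics/ and viewed, at most 10 in all, crops included, and the job is handed in when it is done.

Besides the shell and the picture viewer there is one more tool, called after "Emit:" as a command line: name --pt "numbers of a row" for each row, then --argument value for the rest. servo_tool: Moves the arm, as the interface text tells. Its arguments: {"type":"object","properties":{"jaw":{"type":"array","items":{"type":"number"}},"delta_pos":{"type":"array","items":{"type":"array","items":{"type":"number"}}},"turn":{"type":"array","items":{"type":"number"}},"squeeze":{"type":"number"}},"required":["jaw","delta_pos","turn"]}

```bash
mkdir -p pics
python3 - <<'E'
from rig import readout, vision
import cv2
for n in("top","side"):
    im=vision.snapshot(n); cv2.imwrite(f"pics/{n}0.png",im[:,:,::-1])
    p=vision.camera_params(n); print(n,p["mtx"].tolist(),p["view"].round(4).tolist())
s=readout.read_state(); print(s["clock"],s["eef_pos"],s["eef_rot"],s["contact_force"])
E
```

```text
top [[520.9217740136058, 0.0, 274.29695164707806], [0.0, 520.9217740136058, 216.89900663816624], [0.0, 0.0, 1.0]] [[-0.0167, -0.9997, 0.0168, 0.1809], [-0.9963, 0.0152, -0.084, 0.5615], [0.0838, -0.0182, -0.9963, 1.6296], [0.0, 0.0, 0.0, 1.0]]
side [[407.5501679448684, 0.0, 280.8706144387837], [0.0, 407.5501679448684, 211.72937933999623], [0.0, 0.0, 1.0]] [[-0.9359, -0.3523, 0.0027, 0.5754], [-0.1277, 0.3323, -0.9345, 0.0949], [0.3284, -0.8749, -0.356, 1.5761], [0.0, 0.0, 0.0, 1.0]]
0.1 [0.28179966 0.58512288 0.23792279] [-6.98908087e-01 -3.06263949e+00  2.46599442e-03] [0.56196472 0.26937523 0.03396987]
```

View pics/top0.png

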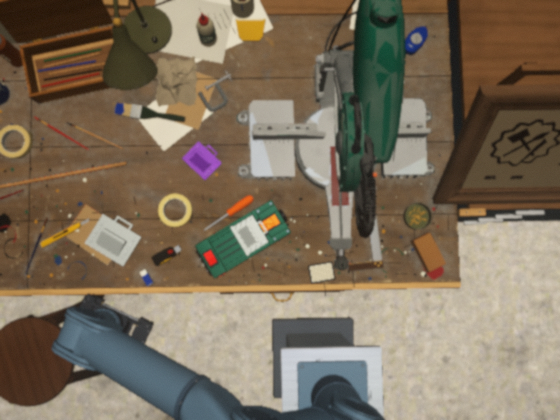

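View pics/side0.png

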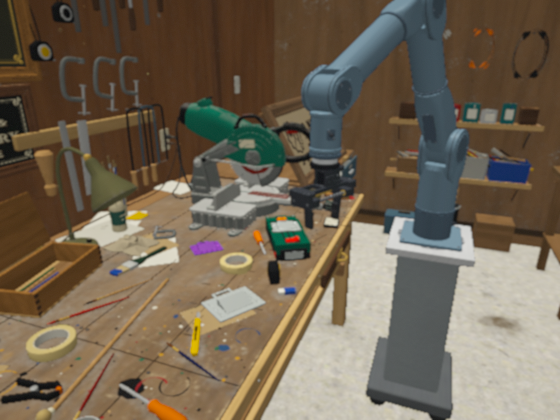

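The top view shows three lid-like things: purple at (203,159), a larger loose grey plate at (112,240), and the grey lid on the extractor at (247,235). I choose the one on the extractor, because it is the smaller non-purple one and sits between the orange tab (271,222) and the red rocker (210,258). I'll check it in a crop and measure.

```bash
cat > h.py <<'E'
import numpy as np, cv2
from rig import vision, readout
def ray(n,uv,z):
    p=vision.camera_params(n); R=p["view"][:3,:3]; t=p["view"][:3,3]
    c=-R.T@t; d=R.T@np.linalg.solve(p["mtx"],[*uv,1.]); return c+d*(z-c[2])/d[2]
def proj(n,P):
    p=vision.camera_params(n); q=p["view"]@np.append(P,1); q=p["mtx"]@q[:3]; return q[:2]/q[2]
def blob(im,lo,hi,box):
    m=np.zeros(im.shape[:2],np.uint8); x0,y0,x1,y1=box
    m[y0:y1,x0:x1]=cv2.inRange(cv2.cvtColor(im,cv2.COLOR_RGB2HSV),lo,hi)[y0:y1,x0:x1]
    cs=cv2.findContours(m,cv2.RETR_EXTERNAL,cv2.CHAIN_APPROX_NONE)[0]
    c=max(cs,key=cv2.contourArea); return cv2.contourArea(c),cv2.minAreaRect(c),c
E
python3 - <<'E'
from h import *
im=vision.snapshot("top"); B=(185,190,300,285)
for k,lo,hi,z in (("green",(60,80,20),(95,255,255),.06),("red",(0,180,120),(6,255,255),.074),("red2",(174,150,120),(180,255,255),.074),("orange",(8,150,150),(20,255,255),.066),("grey",(0,0,120),(180,50,255),.064)):
    try:
        a,r,c=blob(im,lo,hi,B if k!="orange" else (255,205,290,240)); M=c.reshape(-1,2).mean(0)
        print(k,a,np.round(r[0],1),np.round(r[1],1),round(r[2],1),ray("top",r[0],z).round(4), [ray("top",q,z).round(3).tolist() for q in cv2.boxPoints(r)])
    except Exception as e: print(k,e)
s=vision.snapshot("side")
t=cv2.resize(im[190:285,185:300],None,fx=5,fy=5,interpolation=2)
u=cv2.resize(s[195:280,225:345],None,fx=4,fy=4,interpolation=2)
o=np.zeros((500,800,3),np.uint8);
o[:475,:575]=t; cv2.imwrite("pics/c1.png",o[:475,:575,::-1]); cv2.imwrite("pics/c2.png",u[:,:,::-1])
E
```

```text
green 1131.5 [220.9 251.7] [37.7 39.1] 58.7 [0.4562 0.3385 0.06  ] [[0.476, 0.42, 0.06], [0.537, 0.316, 0.06], [0.437, 0.257, 0.06], [0.376, 0.36, 0.06]]
red 96.5 [210.  257.7] [13.9  8.2] 60.3 [0.4383 0.3707 0.074 ] [[0.451, 0.392, 0.074], [0.463, 0.37, 0.074], [0.426, 0.35, 0.074], [0.414, 0.371, 0.074]]
red2 max() iterable argument is empty
orange 141.5 [270.9 221.7] [11.1 14.6] 59.0 [0.5459 0.1833 0.066 ] [[0.549, 0.211, 0.066], [0.572, 0.172, 0.066], [0.542, 0.155, 0.066], [0.52, 0.194, 0.066]]
grey 845.5 [250.2 233.6] [34.1 30.3] 58.4 [0.5104 0.2477 0.064 ] [[0.532, 0.315, 0.064], [0.58, 0.235, 0.064], [0.489, 0.181, 0.064], [0.442, 0.261, 0.064]]
```

View pics/c1.png

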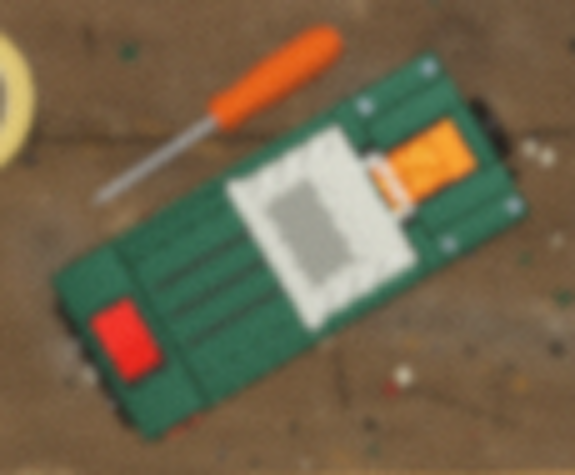

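View pics/c2.png

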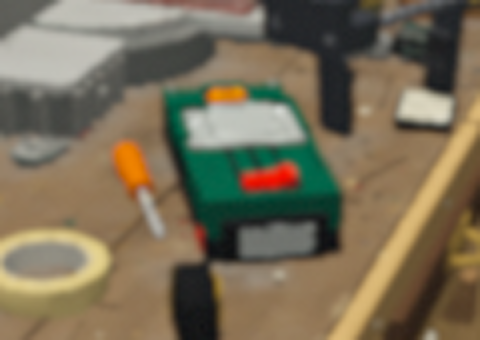

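The crop confirms the choice. The extractor's corners are at crop (430,55), (525,210), (150,438) and (55,280). The lid's corners are at (340,125), (415,258), (313,330) and (228,183), with its loop at the orange tab (430,160), and the rocker is at (127,340). The side crop shows the rocker's near-robot end raised, which agrees with +y_ext pointing towards the robot.

Run:
```python
from h import *
f=lambda x,y,z:ray("top",(185+x/5-.4,190+y/5-.4),z)
c=[f(430,55,.062),f(525,210,.062),f(150,438,.068),f(55,280,.068)]
print(np.round(c,4).tolist())
ax=(c[2]+c[3]-c[0]-c[1])[:2]; print("len",np.linalg.norm(ax)/2); ang=np.arctan2(ax[1],ax[0])
rk=np.array([.4383,.3707]); lid=f(324,224,.064)[:2]
pad=f(437,160,.068)[:2]
print("ang",ang,"mid",np.mean(c,0),"lid",lid,"lid ang",np.arctan2(*(f(228,183,.064)-f(340,125,.064))[1::-1]),np.arctan2(*(f(313,330,.064)-f(415,258,.064))[1::-1]))
for n,a in (("rock-lid",rk-lid),("rock-pad",rk-pad)): print(n,np.linalg.norm(a),np.arctan2(a[1],a[0]))
x=np.array([np.cos(ang),np.sin(ang)]); y=np.array([-x[1],x[0]])
for n,p,o in (("lid",lid,-21),("rock",rk,117),("pad",pad,-92),("mid",np.mean(c,0)[:2],0)): print(n,"origin est",(p-x*o/1000).round(4))
from scipy.spatial.transform import Rotation as R
print(R.from_rotvec(readout.read_state()["eef_rot"]).as_matrix().round(3))
```

```text
[[0.6119, 0.1833, 0.062], [0.5147, 0.1261, 0.062], [0.3789, 0.3577, 0.068], [0.476, 0.4151, 0.068]]
len 0.2685687090569231
ang 2.101063289968197 mid [0.4953978  0.27054966 0.065     ] lid [0.50793492 0.25024035] lid ang 2.0356948608064283 2.169409404049342
rock-lid 0.1391385973869705 2.0949397520687425
rock-pad 0.21898597442979703 2.0853642025584143
lid origin est [0.4973 0.2684]
rock origin est [0.4975 0.2698]
pad origin est [0.4995 0.2594]
mid origin est [0.4954 0.2705]
[[-0.901  0.434 -0.   ]
 [ 0.434  0.901 -0.001]
 [-0.    -0.001 -1.   ]]
```

Emit:
servo_tool --jaw '[0, 0, 0, 0, 0, 0, 0, 0]' --pt "0 0 0" --pt "0 0 0" --pt "0 0 0" --pt "0 0 0" --pt "0 0 0" --pt "0 0 0" --pt "0 0 0" --pt "0 0 0" --turn '[-0.122, -0.122, -0.122, -0.122, -0.122, -0.122, -0.122, -0.121]' --squeeze 10

```text
clock: 0.87
eef_pos: [0.282, 0.5854, 0.2385]
eef_rot: [0.826, -3.031, 0.001]
contact_force: [0.7, 1.0, -0.3]
opening: 0.0366
finger_force: 0.0
```

```bash
cat >> h.py <<'E'
from scipy.spatial.transform import Rotation
O=np.array([.497,.269]); A=2.097
X=np.array([np.cos(A),np.sin(A)]); Y=np.array([-X[1],X[0]])
def go(xe,ye,z):
    s=readout.read_state(); R=Rotation.from_rotvec(s["eef_rot"]).as_matrix()
    P=np.append(O+X*xe+Y*ye,z)
    e=s["eef_pos"]; d=e[:2]-O
    print("t",s["clock"],"tcp",e.round(4),"ext",(d@X).round(4),(d@Y).round(4),"F",s["contact_force"].round(2),"q",s["joint_positions"].round(2),"yaw err",np.arctan2(R[1,1],R[0,1])-A,"delta cm",(R.T@(P-e)*100).round(2))
E
python3 - <<'E'
from h import *
go(.117,.012,.1)
E
```

```text
t 0.8667 tcp [0.282  0.5854 0.2385] ext 0.3816 0.027 F [ 0.71  1.04 -0.28] q [-1.04  0.55 -0.22  1.53  0.13  1.08  0.81] yaw err 0.006080087234067388 delta cm [ -1.34 -26.46  13.86]
```

Emit:
servo_tool --jaw '[0, 0, 0, 0, 0, 0, 0, 0, 0, 0, 0, 0]' --pt "-0.13 -2.65 0" --pt "-0.13 -2.65 0" --pt "-0.13 -2.65 0" --pt "-0.13 -2.65 0" --pt "-0.13 -2.65 0" --pt "-0.13 -2.65 0.8" --pt "-0.13 -2.65 2" --pt "-0.13 -2.65 2" --pt "-0.13 -2.65 2.5" --pt "-0.14 -2.61 2.5" --pt "0 0 2.5" --pt "0 0 0" --turn '[0, 0, 0, 0, 0, 0, 0, 0, 0, 0, 0, 0]'

```text
clock: 1.87
eef_pos: [0.4251, 0.3593, 0.1115]
eef_rot: [0.81, -3.028, 0.007]
contact_force: [-0.9, 0.1, -0.4]
opening: 0.0005
finger_force: 0.0
```

Run:
```python
from h import *
go(.117,.012,.071)
im=vision.snapshot("top"); s=vision.snapshot("side")
u=cv2.resize(s[140:280,215:355],None,fx=4,fy=4,interpolation=2); cv2.imwrite("pics/c3.png",u[:,:,::-1])
```

```text
t 1.8667 tcp [0.4251 0.3593 0.1115] ext 0.1142 0.0169 F [-0.89  0.07 -0.39] q [-0.66  0.56 -0.16  1.87  0.13  0.73  1.2 ] yaw err -0.0032466146492731163 delta cm [-0.52  0.29  4.04]
```

View pics/c3.png

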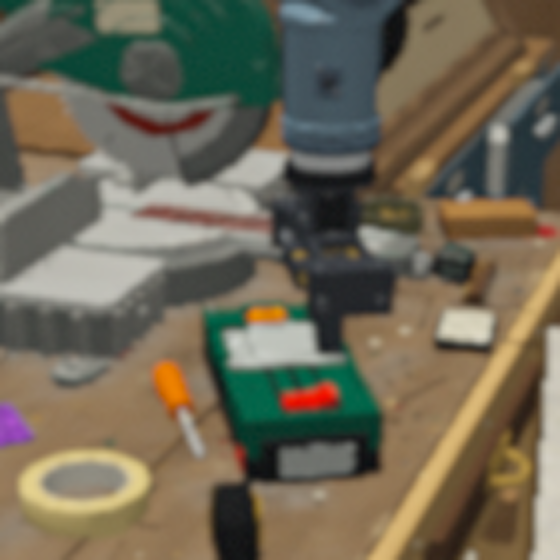

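The side view shows the closed fingertips at about (297,226) above the rocker at (293,239), with the raised end on the right, which is the robot side. A quick cross-check from the side view follows.

Run:
```python
from h import *
s=vision.snapshot("side")
a,r,c=blob(s,(0,180,120),(6,255,255),(270,220,310,255)); print(a,r[0],[(ray("side",r[0],z)[:2]-O)@np.c_[X,Y] for z in(.072,.076)])
go(.117,.012,.071); print(proj("side",readout.read_state()["eef_pos"]), proj("side",np.append(O+X*.117,.074)))
```

```text
43.5 (291.6697998046875, 239.59437561035156) [array([0.11504246, 0.00162994]), array([ 1.23551765e-01, -6.39145575e-05])]
t 2.0167 tcp [0.426  0.3649 0.1167] ext 0.1186 0.0133 F [ 0.79  0.59 -0.04] q [-0.66  0.56 -0.17  1.86  0.13  0.73  1.2 ] yaw err 0.0014424889885971126 delta cm [-0.12 -0.16  4.57]
[295.47576819 227.56483814] [291.31127577 239.32671407]
```

Emit:
servo_tool --jaw '[0, 0, 0, 0, 0, 0, 0, 0]' --pt "-0.1 -0.15 1.0" --pt "0 0 1.0" --pt "0 0 1.0" --pt "0 0 0.5" --pt "0 0 0.4" --pt "0 0 0.3" --pt "0 0 0.3" --pt "0 0 0" --turn '[0, 0, 0, 0, 0, 0, 0, 0]'

```text
clock: 2.68
eef_pos: [0.4275, 0.3625, 0.0722]
eef_rot: [0.817, -3.033, 0.001]
contact_force: [-6.0, -4.3, 18.0]
opening: 0.0004
finger_force: 9.2
```

Run:
```python
from h import *
go(.117,.012,.071)
```

```text
t 2.6833 tcp [0.4275 0.3625 0.0722] ext 0.1158 0.0132 F [-6.02 -4.34 17.97] q [-0.67  0.63 -0.15  1.88  0.15  0.65  1.19] yaw err 9.888914486655409e-05 delta cm [-0.12  0.12  0.12]
```

Emit:
servo_tool --jaw '[0, 0, 0, 0, 0, 0, 0, 0, 0, 0, 0]' --pt "0 0 -2" --pt "0 0 -3" --pt "-0.15 -2.6 0" --pt "-0.15 -2.6 0" --pt "-0.15 -2.6 0" --pt "-0.15 -2.6 0" --pt "-0.15 -2.6 0" --pt "-0.15 -2.6 0" --pt "-0.15 -2.6 0" --pt "-0.15 -2.6 0" --pt "0 0 0" --turn '[0, 0, 0, 0, 0, 0, 0, 0, 0, 0, 0]'

```text
clock: 3.6
eef_pos: [0.5464, 0.1824, 0.1209]
eef_rot: [-0.805, 3.035, -0.006]
contact_force: [0.7, -0.0, -0.4]
opening: 0.0003
finger_force: 0.0
```

Emit:
servo_tool --jaw '[0, 0, 0, 0, 0, 0, 0, 0, 0, 0, 0, 0]' --pt "0 0 0" --pt "0 0 0" --pt "0 0 0" --pt "0 0 0" --pt "0 0 0" --pt "0 0 0" --pt "0 0 0" --pt "0 0 0" --pt "0 0 0" --pt "0 0 0" --pt "0 0 0" --pt "0 0 0" --turn '[0.124, 0.124, 0.124, 0.124, 0.124, 0.124, 0.124, 0.124, 0.124, 0.124, 0.124, 0.124]'

```text
clock: 4.6
eef_pos: [0.5428, 0.1893, 0.1208]
eef_rot: [1.461, 2.781, 0.001]
contact_force: [0.4, 1.5, -0.5]
opening: 0.0005
finger_force: 0.0
```

Run:
```python
from h import *
im=vision.snapshot("top"); s=vision.snapshot("side")
for n,i,b in(("top",im,(185,190,300,285)),("side",s,(270,220,310,255))):
    try: a,r,c=blob(i,(0,180,120),(6,255,255),b); print(n,a,r[0],r[1])
    except Exception as e: print(e)
u=np.vstack([cv2.resize(s[190:270,245:345],(500,400),interpolation=2)]); cv2.imwrite("pics/c4.png",u[:,:,::-1])
go(-.092,0,.068)
```

```text
top 98.0 (210.1292266845703, 258.10675048828125) (14.097972869873047, 8.161983489990234)
side 41.0 (292.5, 239.0) (4.0, 13.0)
t 4.7 tcp [0.5427 0.1894 0.1207] ext -0.0918 0.0004 F [-0.39  0.53  0.63] q [-0.59  0.57  0.23  1.84 -0.18  0.75  0.35] yaw err -1.4884920855005537 delta cm [-0.02  0.04  5.27]
```

View pics/c4.png

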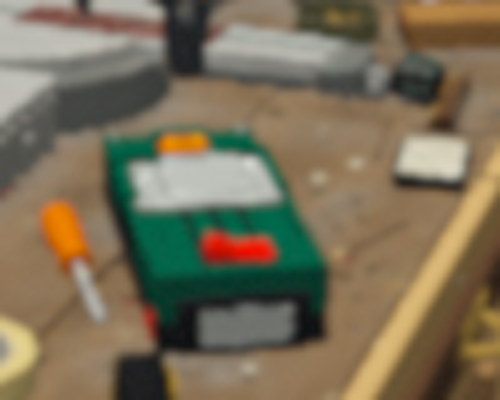

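The rocker has flipped: in the side crop its right (robot-side) half now lies level and the left half is raised. Next is the tab.

Emit:
servo_tool --jaw '[0, 0, 0, 0, 0, 0, 0, 0, 0, 0]' --pt "0 0 1.5" --pt "0 0 1.5" --pt "0 0 1.5" --pt "0 0 0.5" --pt "0 0 0.2" --pt "0 0 0.1" --pt "0 0 0.1" --pt "0 0 0.1" --pt "0 0 0" --pt "0 0 0" --turn '[0.08, 0, 0, 0, 0, 0, 0, 0, 0, 0]'

```text
clock: 5.53
eef_pos: [0.5428, 0.1893, 0.0666]
eef_rot: [-1.562, -2.726, -0.002]
contact_force: [-2.4, 0.3, 4.2]
opening: 0.0001
finger_force: 2.2
```

Run:
```python
from h import *
go(-.092,0,.0635)
s=vision.snapshot("side"); im=vision.snapshot("top")
a,r,c=blob(s,(0,0,130),(180,50,255),(258,215,320,236)); print(a,r, cv2.boundingRect(c))
```

```text
t 5.5333 tcp [0.5428 0.1893 0.0666] ext -0.092 0.0004 F [-2.37  0.3   4.19] q [-0.58  0.66  0.22  1.86 -0.22  0.65  0.31] yaw err -1.5667308526274608 delta cm [-0.01  0.04  0.31]
263.0 ((285.9862060546875, 226.83448791503906), (11.128094673156738, 29.564191818237305), 85.2363510131836) (271, 221, 31, 13)
```

Emit:
servo_tool --jaw '[0, 0, 0, 0, 0]' --pt "0 0 0.1" --pt "0 0 0.1" --pt "0 0 0.1" --pt "0 0 0" --pt "0 0 0" --turn '[0, 0, 0, 0, 0]'

```text
clock: 6.05
eef_pos: [0.5429, 0.1898, 0.0645]
eef_rot: [-1.562, -2.725, -0.002]
contact_force: [-8.2, -0.0, 18.7]
opening: 0.0006
finger_force: 9.5
```

Run:
```python
from h import *
go(-.092,0,.0635)
s=vision.snapshot("side")
a,r,c=blob(s,(0,0,130),(180,50,255),(258,215,320,242)); print(a,r, cv2.boundingRect(c))
```

```text
t 6.05 tcp [0.5429 0.1898 0.0645] ext -0.0916 0.0001 F [-8.2  -0.04 18.74] q [-0.58  0.66  0.22  1.86 -0.23  0.64  0.31] yaw err -1.5671302060272296 delta cm [-0.04  0.01  0.1 ]
261.0 ((285.98516845703125, 226.8514862060547), (11.24392032623291, 29.453102111816406), 84.2894058227539) (271, 221, 31, 13)
```

Emit:
servo_tool --jaw '[0, 0, 0, 0, 0, 0, 0, 0, 0, 0, 0, 0]' --pt "0 0 -2" --pt "0 0 -3" --pt "0 0 0" --pt "0 0 0" --pt "0 0 0" --pt "0 0 0" --pt "0 0 0" --pt "0 0 0" --pt "0 0 0" --pt "0 0 0" --pt "0 0 0" --pt "0 0 0" --turn '[0, 0, -0.125, -0.125, -0.125, -0.125, -0.125, -0.125, -0.125, -0.125, -0.125, -0.125]'

```text
clock: 7.1
eef_pos: [0.5437, 0.1884, 0.1129]
eef_rot: [-0.336, 3.122, -0.0]
contact_force: [0.1, 0.2, -0.6]
opening: 0.0006
finger_force: 0.0
```

Emit:
servo_tool --jaw '[0, 0, 0, 0]' --pt "0 0 0" --pt "0 0 0" --pt "0 0 0" --pt "0 0 0" --turn '[-0.125, -0.125, -0.07, 0]'

```text
clock: 7.43
eef_pos: [0.5436, 0.1882, 0.1128]
eef_rot: [-0.822, 3.031, -0.0]
contact_force: [0.1, 0.6, -0.1]
opening: 0.0004
finger_force: 0.0
```

Run:
```python
from h import *
go(-.092,0,.0635)
im=vision.snapshot("top"); s=vision.snapshot("side")
t=cv2.resize(im[190:285,185:300],None,fx=5,fy=5,interpolation=2)
u=cv2.resize(s[210:255,255:320],None,fx=3.4,fy=3.4,interpolation=2)
o=np.zeros((475,800,3),np.uint8); o[:,:575]=t; o[:u.shape[0],577:577+u.shape[1]]=u
cv2.imwrite("pics/c5.png",o[:,:,::-1])
```

```text
t 7.4333 tcp [0.5436 0.1882 0.1128] ext -0.0933 0.0003 F [ 0.14  0.63 -0.06] q [-0.29  0.58 -0.16  1.83  0.13  0.74  1.58] yaw err 0.0037418945578697738 delta cm [-0.02  0.13  4.93]
```

View pics/c5.png

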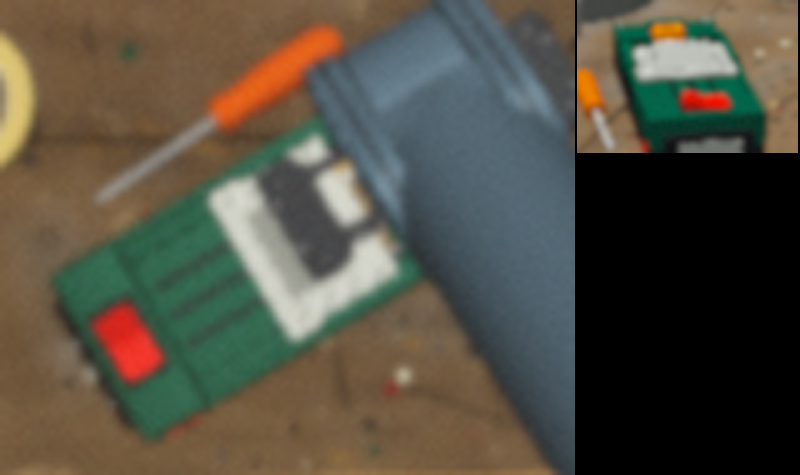

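The lid has sprung free: its leading corners moved from (313,330), (228,183) to (295,342), (212,195) in the crop, about 13 mm. Next I compute the position of the ledge face.

Run:
```python
from h import *
f=lambda x,y,z:((ray("top",(185+x/5-.4,190+y/5-.4),z)[:2]-O)@np.c_[X,Y]).round(4)
print("ledge top edge before",f(305,180,.078),f(355,260,.078),"slope foot",f(265,205,.064),f(318,285,.064))
print("lead edge before/after",f(313,330,.064),f(228,183,.064),f(295,342,.064),f(212,195,.064))
go(-.045,0,.067)
```

```text
ledge top edge before [-0.0256 -0.0283] [-0.0266  0.0294] slope foot [ 0.0034 -0.0288] [0.0007 0.0303]
lead edge before/after [0.0175 0.0524] [ 0.016  -0.0522] [0.0307 0.053 ] [ 0.0282 -0.0509]
t 7.5333 tcp [0.5433 0.1885 0.1127] ext -0.0929 0.0004 F [ 0.71 -0.94 -0.01] q [-0.3   0.58 -0.16  1.83  0.13  0.74  1.58] yaw err -0.00095733130344966 delta cm [-0.04  4.79  4.57]
```

Emit:
servo_tool --jaw '[0, 0, 0, 0, 0, 0, 0, 0, 0, 0, 0, 0]' --pt "0 3.2 0" --pt "0 3.2 0" --pt "0 0 0" --pt "0 0 0" --pt "0 0 0" --pt "0 0 0" --pt "0 0 0" --pt "0 0 0" --pt "0 0 0" --pt "0 0 0" --pt "0 0 0" --pt "0 0 0" --turn '[0, 0, 0.125, 0.125, 0.125, 0.125, 0.125, 0.125, 0.125, 0.125, 0.125, 0.125]'

```text
clock: 8.53
eef_pos: [0.5108, 0.2442, 0.1129]
eef_rot: [1.121, 2.934, 0.001]
contact_force: [-0.9, -0.2, 0.1]
opening: 0.0004
finger_force: 0.0
```

Emit:
servo_tool --jaw '[0, 0, 0, 0, 0]' --pt "0 0 0" --pt "0 0 0" --pt "0 0 0" --pt "0 0 0" --pt "0 0 0" --turn '[0.125, 0.125, 0.07, 0, 0]'

```text
clock: 8.95
eef_pos: [0.5106, 0.2442, 0.1128]
eef_rot: [1.561, 2.725, 0.0]
contact_force: [-0.0, 0.1, 0.2]
opening: 0.0005
finger_force: 0.0
```

Run:
```python
from h import *
go(-.030,0,.0675)
```

```text
t 8.95 tcp [0.5106 0.2442 0.1128] ext -0.0283 0.0007 F [-0.03  0.12  0.15] q [-0.71  0.57  0.24  1.87 -0.2   0.72  0.17] yaw err -1.566615122303363 delta cm [-0.17  0.06  4.53]
```

Emit:
servo_tool --jaw '[0, 0, 0, 0, 0, 0, 0]' --pt "-0.25 0.05 1.0" --pt "0 0 1.0" --pt "0 0 1.0" --pt "0 0 0.8" --pt "0 0 0.4" --pt "0 0 0.3" --pt "0 0 0" --turn '[0, 0, 0, 0, 0, 0, 0]'

```text
clock: 9.53
eef_pos: [0.5118, 0.2418, 0.0669]
eef_rot: [-1.563, -2.724, 0.002]
contact_force: [-0.1, 0.1, -1.0]
opening: 0.0006
finger_force: 0.2
```

Run:
```python
from h import *
go(.041,0,.0675)
```

```text
t 9.5333 tcp [0.5118 0.2418 0.0669] ext -0.031 0.0009 F [-0.06  0.14 -1.  ] q [-0.68  0.65  0.22  1.88 -0.22  0.64  0.2 ] yaw err -1.5680811387868934 delta cm [ 7.2   0.1  -0.06]
```

Not touching anything. I push along tool +x at about 7 cm/s, slowing near the stop.

Emit:
servo_tool --jaw '[0, 0, 0, 0, 0, 0, 0, 0, 0, 0, 0, 0]' --pt "0.4 0 0" --pt "0.5 0 0" --pt "0.6 0 0" --pt "0.6 0 0" --pt "0.6 0 0" --pt "0.6 0 0" --pt "0.6 0 0" --pt "0.6 0 0" --pt "0.6 0 0" --pt "0.6 0 0" --pt "0.4 0 0" --pt "0 0 0" --turn '[0, 0, 0, 0, 0, 0, 0, 0, 0, 0, 0, 0]'

```text
clock: 10.53
eef_pos: [0.4809, 0.2954, 0.0676]
eef_rot: [-1.562, -2.726, 0.0]
contact_force: [-0.3, -0.4, -0.2]
opening: 0.0008
finger_force: 0.0
```

Run:
```python
from h import *
go(.041,0,.0675)
```

```text
t 10.5333 tcp [0.4809 0.2954 0.0676] ext 0.0309 0.0007 F [-0.33 -0.45 -0.22] q [-0.8   0.64  0.22  1.88 -0.22  0.64  0.09] yaw err -1.5670063348746381 delta cm [1.01 0.07 0.01]
```

Emit:
servo_tool --jaw '[0, 0, 0, 0, 0, 0, 0]' --pt "0.2 0 0" --pt "0.2 0 0" --pt "0.2 0 0" --pt "0.2 0 0" --pt "0.15 0 0" --pt "0.15 0 0" --pt "0 0 0" --turn '[0, 0, 0, 0, 0, 0, 0]'

```text
clock: 11.12
eef_pos: [0.4804, 0.296, 0.068]
eef_rot: [1.569, 2.712, -0.007]
contact_force: [9.6, -19.2, 3.3]
opening: 0.0005
finger_force: 10.4
```

Run:
```python
from h import *
go(.041,0,.0675)
s=vision.snapshot("side")
a,r,c=blob(s,(0,0,130),(180,50,255),(258,210,320,245)); print(a,r, cv2.boundingRect(c))
u=cv2.resize(s[190:270,245:345],(500,400),interpolation=2); cv2.imwrite("pics/c6.png",u[:,:,::-1])
```

```text
t 11.1167 tcp [0.4804 0.296  0.068 ] ext 0.0317 0.0007 F [  9.61 -19.16   3.27] q [-0.81  0.64  0.23  1.89 -0.22  0.64  0.07] yaw err -1.5748735513430683 delta cm [0.93 0.07 0.04]
255.5 ((289.0, 233.5), (11.0, 32.0), 90.0) (273, 228, 33, 12)
```

View pics/c6.png

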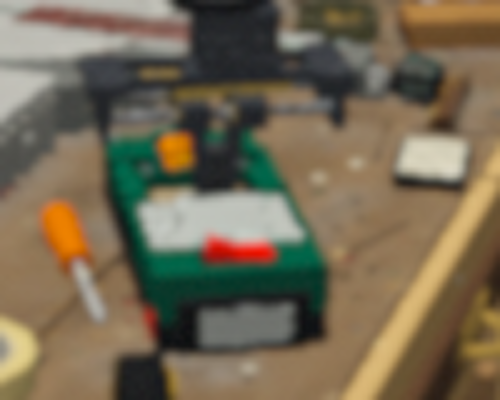

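The push met 21 N, and the side view shows the lid against the head. I back off, lift clear and verify from above.

Emit:
servo_tool --jaw '[0, 0, 0, 0, 0, 0, 0, 0, 0, 0, 0, 0]' --pt "-0.8 0 0" --pt "-1.0 0 0" --pt "0 0 -2" --pt "0 0 -4" --pt "0 0 -4" --pt "-4 0 -2" --pt "-4 0 0" --pt "-4 0 0" --pt "-4 0 0" --pt "-4 0 0" --pt "-2 0 0" --pt "0 0 0" --turn '[0, 0, 0, 0, 0, 0, 0, 0, 0, 0, 0, 0]'

```text
clock: 12.17
eef_pos: [0.5968, 0.095, 0.1866]
eef_rot: [1.572, 2.717, -0.002]
contact_force: [0.2, -0.4, -0.7]
opening: 0.0003
finger_force: 0.0
```

Run:
```python
from h import *
go(.041,0,.0675)
im=vision.snapshot("top"); s=vision.snapshot("side")
t=cv2.resize(im[190:285,185:300],None,fx=5,fy=5,interpolation=2)
u=cv2.resize(s[210:255,255:320],None,fx=3.4,fy=3.4,interpolation=2)
o=np.zeros((475,800,3),np.uint8); o[:,:575]=t; o[:u.shape[0],577:577+u.shape[1]]=u
cv2.imwrite("pics/c7.png",o[:,:,::-1])
```

```text
t 12.1667 tcp [0.5968 0.095  0.1866] ext -0.2006 0.0011 F [ 0.18 -0.37 -0.69] q [-0.46  0.53  0.31  1.73 -0.2   0.91  0.45] yaw err -1.5754734524307872 delta cm [ 2.419e+01 -1.000e-02  1.184e+01]
```

View pics/c7.png

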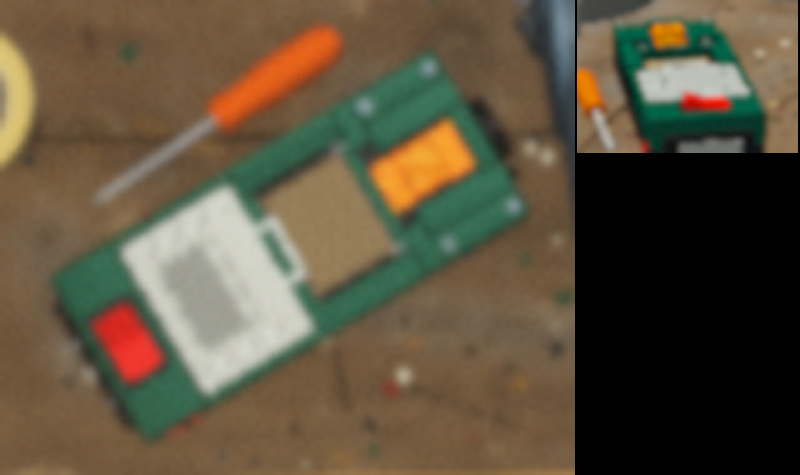

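Run:
```python
from h import *
f=lambda x,y,z:((ray("top",(185+x/5-.4,190+y/5-.4),z)[:2]-O)@np.c_[X,Y]).round(4)
print("lead",f(207,395,.064),f(122,248,.064),"trail",f(315,327,.064),f(230,185,.064), "seam before", f(205,403,.068),f(118,245,.068))
s=readout.read_state(); print(s["contact_force"].round(2),abs(s["joint_vel"]).max())
```

```text
lead [0.0933 0.0529] [ 0.0921 -0.0514] trail [0.0155 0.0514] [ 0.0155 -0.0505] seam before [0.0965 0.0566] [ 0.093  -0.0538]
[-0.13  0.68 -0.34] 0.03925691793344296
```

```bash
python3 -c "
from rig import workorder
print(workorder.finish_job())"
```

```text
the job is handed in; nothing more can be done
None
```

I pressed the rocker off, released the lid with the orange tab, and pushed the lid to its stop; its leading edge measures about x +93 mm against the stop at +94. The arm finished clear, no other items were touched, and the job was handed in at about 12 s with no verdict shown.

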